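# Hang the dipping basket and wedge up the drain tray

### The job

Hang the dipping basket by its bail on the hook of the drain stand, so that it hangs freely. Then push the wedge, lying flat on the worktop and thin end first, under the middle of the tray's near edge until that edge has just lifted off the base rails (a gap of about half a centimetre), so that the drips run to the back. Finish while holding it there: the program ends with the fingers still on the wedge, keeping it in place, and leave the beaker, jar and tape roll where they stand.

Things in the scene. Friction and masses are not known exactly. Their poses are not given: they have to be found in the camera images.
- stand: Fixed drain stand: two grey side rails (150 mm in x, 14 wide, 14 high, centred at y = +-68 mm) and a low bar at the back carry an aluminium tray 150 x 150 mm. Origin: centre of the underside, on the worktop; +x runs from the near edge (x = -75 mm) to the hinge at the back, z up. Between the rails (y +-60 mm) the space under the tray is open, bare worktop, 14 mm high, as far as x = +59 mm.
- tray (a joint): Tilt of the tray with its hook about the hinge at the back of the stand (x = +72, z = 16 mm in the stand's frame), rad: 0 = flat on the rails, grows as the near edge rises, 147 mm per rad (0.034 rad = 5 mm gap). Only weight (0.6 kg and what hangs on it) holds it down; unsupported it falls back.
- tray_edge (a point): Middle of the lower corner of the tray's near edge: 14 mm above the worktop when the tray rests on the rails. Axes as the stand's, tilting with the tray.
- hook_seat (a point): Upper face of the level hook arm, on its middle line, 142 mm above the worktop, 10 mm behind (+x of) the stand's centre. The hook is steel strip, 16 mm wide (y), 6 thick, on the back of the tray: its upright's front face is 53 mm behind this point; the arm runs from it toward -x and ends 13 mm before this point at an upturned tip 6 mm thick, 14 mm high above the arm. Axes as the stand's.
- basket: Loose perforated steel basket, 60 (x) x 72 (y) x 40 mm high, 0.16 kg. Its bail, 8 mm rod, spans y: uprights at y = +-33 mm, level top bar. The window between rim and bar, 51 mm high, 59 wide, takes the hook arm along x, either way round. On the bar stands a ribbed grey grip tab, 22 (x) x 10 (y) mm, 97 to 143 mm above the underside; grip it from above along y. Origin: centre of the underside.
- basket_bar (a point): Middle of the bail's top bar (centre of the 8 mm rod), 95 mm above the basket's underside; it rests 4 mm above the hook arm when hung. Axes as the basket's.
- wedge: Loose grey plastic wedge, 0.16 kg, lying flat. Grip block 36 (x) x 30 (y) x 42 mm high, gripped from above along y; toward +x a 36 mm wide ramp falls from 26.5 mm high at x = 18 mm to 2.5 mm at the thin end, x = 98 mm (3 mm in 10). Origin: centre of the underside of the grip block; +x to the thin end.
- wedge_tip (a point): Middle of the thin end of the wedge, at its underside, 98 mm from the wedge's origin. The ramp meets the tray's edge 38 mm behind the thin end and has it 5 mm up about 55 mm behind it; pushing takes some 3 to 10 N, more if the wedge is also pressed down. Axes as the wedge's.
- beaker: Bystander: clear 100 ml beaker, 61 mm wide, 81 mm high; origin: centre of the underside.
- reagent_jar: Bystander: white wide-neck jar with a screw lid, 66 mm wide, 106 mm high; origin: centre of the underside.
- tape_roll: Bystander: roll of tape lying flat, 69 mm wide, 19 mm high; origin: centre of the underside.
Things that resemble listed ones, but are neither listed nor needed, are in the scene too. Leave any red look-alike of the basket alone.

How it is judged:
By the outcome, as a careful person would: the job done as asked, in the order asked, and still so for the second after the job is handed in, while the arm keeps its last pose, push and grip.
It also fails if it takes over 61 s, if anything falls off the work surface, if the arm or the gripper's body presses on something with over 40 N, if the wrist force passes 120 N, or if a joint passes its speed limit or range.

### The arm

A 7-joint arm with a two-finger parallel gripper is mounted at the origin on a cart in front of the work surface, level with it; the furniture and walls round the work are solid. World frame = base frame: x ahead of the robot, y to its left, z up, the work surface at z = 0. Lengths are in m, angles in rad, forces in N, time in s.
With the tool pointing down it reaches from about 0.425 to 0.825 m from the base axis. Payload 3.6 kg.
Tool frame: the origin (TCP) lies midway between the tips of the shut fingers; the grasp point (between the pads) lies 19 mm behind it; z points along the fingers, y is the line along which they close (so a half turn about z gives the same grasp; the last joint's range is limited). The gripper opens to 85 mm and grips with 20 to 120 N. Pads are 22 mm wide; open, the fingers measure 114 mm over their backs; the gripper's body (76 mm by 85 mm) begins 54 mm behind the grasp point. The pads swing forward as they close: fully open they stand 13 mm farther back than shut.
Start: joints at [-1.365, 0.615, -0.013, 1.423, 0.008, 1.103, -0.04], TCP at [0.149, 0.633, 0.231] pointing down, gripper open.
Joint ranges: [-3.12, 3.12], [-0.3, 2.06], [-1.34, 1.32], [0.26, 2.42], [-1.36, 4.5], [0.01, 1.98], [-2.84, 2.84]. Speed limits (rad/s): [2.79, 2.79, 3.14, 3.14, 3.14, 3.14, 3.14].

### API

Orientations are given as [roll, pitch, yaw] about the fixed x, y, z axes, in that order (R = Rz(yaw) Ry(pitch) Rx(roll)).
In Python, from rig import manip, imaging, order gives the robot as it stands.
- The arm moves only by the shell command python3 -m jog 'ROWS' [OPENING] [FORCE]. ROWS is JSON, a list of rows, each a list of 2 entries, a list of its own where there are three numbers: the shift along the tool's x, y, z in mm, then the turn about the tool's z in degrees. In form: [[[x, y, z], yaw], ...]. A call has 1 to 20 rows; each row shifts and turns the commanded pose from where the row before left it, along the tool's axes as they then stand; what a row does not reach is not made up. A row lasts 1/8 s, in which the tool goes at most 62.5 mm and 10.7 degrees, less where a joint would pass 70% of its speed; a pose out of reach is approached as far as the arm can. A call with a gripper value outside its range is refused whole. OPENING is the closure, from 0 (fully open) to 1 (shut), set as the call begins (- or left out, the last holds). The fingers move at their own pace and stop on an object; FORCE is the grip in N (left out, the last holds). Time passes only in rows, so rows that do not move let the fingers close. It gives the time, the measured TCP pose, the force, the opening and the grip force at its end, in the units of the state.
- manip.observe(): the state, without advancing time (a new reading comes with each control period).
- imaging.grab_frame(name): name is "scene" or "side" or "wrist"; returns the picture (420x560x3 uint8, red, green, blue); there is no depth.
- imaging.camera_params(name): a dict with "fovy" (degrees; the focal length in pixels is half the picture's height over the tangent of half this angle, whatever the lens; pixels are square), "cx", "cy" (the principal point, pixels), "position" and "rotation" of the camera in the world. Camera axes: x right, y up, looking along -z (the intrinsics and any distortion apply to the point x, -y, -z); pixel columns grow to the right and rows downward; lengths in m; the calibration is good to about 2 mm. A picture is of the moment at which its call begins: read the wrist's pose just before it. camera_params takes no time and is no camera call; for the wrist camera it gives the pose at the moment of the call.
- order.finish_job(): hands the job in; it is judged then, once.
The state is a dict: "time_s": time; "joint_pos": joint angles; "qvel": joint speeds; "joint_torque": joint torques, N m; "tool_pos": TCP position; "eef_rot": TCP orientation; "ft_force": force on the tool from outside, world axes, zero at the start; "moment": the same for the moment, N m; "gripper_width": opening from 0.0 (shut) to 1.0 (fully open); "grasp_force": force on a finger pad.
Only numpy, scipy, OpenCV 4.12 (cv2) and the standard library are available. Lean on these libraries where they do the work, as an engineer would, in place of code of your own. Each camera call takes 0.05 s, during which the arm holds its last target. There are 200 camera calls.

## Working session

There is one attempt and no reset: what is moved stays moved. The work goes in short steps, Python scripts to look and compute and a shell command to move; the robot and the scene stay as the last step left them, time stands still between calls to the robot, and variables do not carry over. Pictures are saved under pics/ and viewed, at most 10 in all, crops included, and the job is handed in when it is done.

```bash
mkdir -p pics; ls; python3 - <<'E'
from rig import manip, imaging
import cv2,json
s=manip.observe(); print(s)
for n in ("scene","side","wrist"):
    print(n,imaging.camera_params(n))
    cv2.imwrite(f"pics/{n}0.png",imaging.grab_frame(n)[:,:,::-1])
E
```

```text
pics
{'time_s': 0.0, 'joint_pos': array([-1.36550594,  0.61590362, -0.01264906,  1.42492362,  0.00808284,
        1.10342013, -0.04039103]), 'qvel': array([ 0.00111406, -0.00152356,  0.00183859, -0.00039893, -0.00059402,
       -0.00044431,  0.0017979 ]), 'joint_torque': array([-5.64984039e-04, -4.69225788e+01,  2.58853901e-01, -1.71040928e+01,
        9.94557951e-03,  9.49072593e-03,  1.39406345e-05]), 'tool_pos': array([0.14910829, 0.6318625 , 0.23014   ]), 'eef_rot': array([-3.13898728e+00,  4.48538196e-06,  2.90989689e+00]), 'ft_force': array([ 0.51106652, -0.87893111,  0.4836083 ]), 'moment': array([ 0.03909429, -0.02043501, -0.00787009]), 'grasp_force': 0.0, 'gripper_width': 0.9989342335545454}
scene {'fovy': 51.05157487185904, 'cx': 277.07171947812793, 'cy': 210.15301429836205, 'position': array([-0.23361918,  1.06214405,  1.2058544 ]), 'rotation': array([ 0.86113882, -0.0032065 , -2.48375886])}
side {'fovy': 47.284277296718074, 'cx': 275.64844121804, 'cy': 212.0839698445346, 'position': array([ 0.57339379, -1.31030719,  1.22467173]), 'rotation': array([ 0.90363562, -0.0070177 ,  0.00971601])}
wrist {'fovy': 71.18872075613479, 'cx': 277.9458734391229, 'cy': 208.85832222315133, 'position': array([0.07622901, 0.64894199, 0.37461203]), 'rotation': array([-0.30209987,  0.00227033,  1.33910489])}
```

View pics/scene0.png

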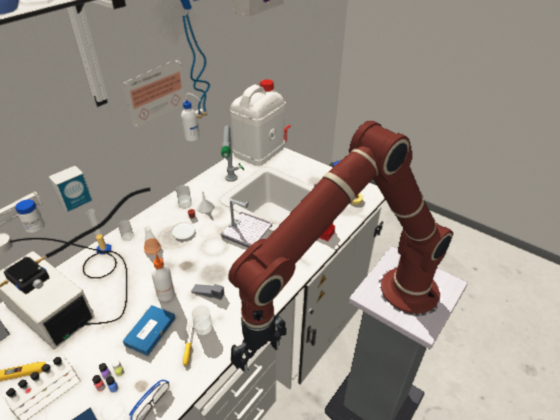

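View pics/side0.png

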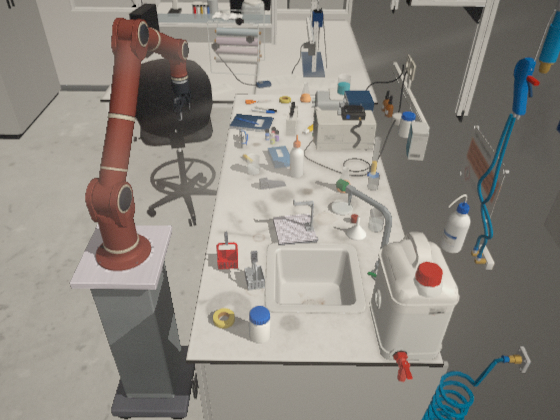

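The scene view shows the stand with its hook at (240,215), the wedge at (208,291) and the beaker at (203,318). In the side view the tray is at (295,229), the hook at (303,210), the grey basket at (255,275), the red look-alike at (228,255), the wedge at (272,184), the tape at (223,318) and the jar at (260,322).

```bash
cat > h.py <<'E'
import numpy as np, cv2
from scipy.spatial.transform import Rotation as R
from rig import manip, imaging
def cam(n):
    p=imaging.camera_params(n); p['f']=210/np.tan(np.radians(p['fovy']/2)); p['R']=R.from_euler('xyz',p['rotation']).as_matrix(); return p
def ray(p,u,v):
    d=p['R']@np.array([(u-p['cx'])/p['f'],-(v-p['cy'])/p['f'],-1.]); return d/np.linalg.norm(d)
def onz(p,u,v,z):
    d=ray(p,u,v); return p['position']+d*(z-p['position'][2])/d[2]
def proj(p,X):
    c=p['R'].T@(np.asarray(X)-p['position']); return p['cx']-p['f']*c[0]/c[2], p['cy']+p['f']*c[1]/c[2]
def tri(rs):  # [(cam,u,v),...]
    A=0;b=0;ds=[(p['position'],ray(p,u,v)) for p,u,v in rs]
    for o,d in ds:
        M=np.eye(3)-np.outer(d,d);A=A+M;b=b+M@o
    X=np.linalg.solve(A,b); return X,[np.linalg.norm(np.cross(X-o,d)) for o,d in ds]
def shot(n,name):
    p=cam(n); im=imaging.grab_frame(n)[:,:,::-1].copy(); cv2.imwrite(f'pics/{name}.png',im); np.save(f'pics/{name}.npy',p,allow_pickle=True); return p,im
def load(name): return np.load(f'pics/{name}.npy',allow_pickle=True).item(), cv2.imread(f'pics/{name}.png')
def shift(T,s=None): # world target -> mm in tool axes
    s=s or manip.observe(); return R.from_euler('xyz',s['eef_rot']).as_matrix().T@(np.asarray(T)-s['tool_pos'])*1000
E
python3 - <<'E'
from h import *
p=cam('side'); 
for n,u,v,z in [('tray',295,229,.015),('hook',303,205,.15),('basket tab',256,255,.14),('basket base',256,285,0),('wedge',268,186,.0),('wedge2',285,182,0),('beaker',253,172,0),('tape',223,318,0),('jar',260,335,0),('red',228,262,0),('edgeback',385,230,0),('faucet',380,200,.2)]:
    print(n,onz(p,u,v,z).round(3))
s=manip.observe();print(R.from_euler('xyz',s['eef_rot']).as_matrix().round(2))
w=cam('wrist');print(w['R'].round(2))
im=cv2.imread('pics/side0.png')[140:340,190:390];cv2.imwrite('pics/side0c.png',cv2.resize(im,None,fx=3,fy=3,interpolation=cv2.INTER_CUBIC))
E
```

```text
tray [0.644 0.12  0.015]
hook [0.668 0.098 0.15 ]
basket tab [ 0.505 -0.162  0.14 ]
basket base [ 0.503 -0.164  0.   ]
wedge [0.531 0.431 0.   ]
wedge2 [0.607 0.463 0.   ]
beaker [0.46  0.541 0.   ]
tape [ 0.403 -0.31   0.   ]
jar [ 0.524 -0.375  0.   ]
red [ 0.396 -0.052  0.   ]
edgeback [1.    0.138 0.   ]
faucet [0.94  0.067 0.2  ]
[[-0.97  0.23 -0.  ]
 [ 0.23  0.97 -0.  ]
 [-0.   -0.   -1.  ]]
[[ 0.23 -0.93 -0.29]
 [ 0.97  0.22  0.07]
 [-0.   -0.3   0.95]]
```

View pics/side0c.png

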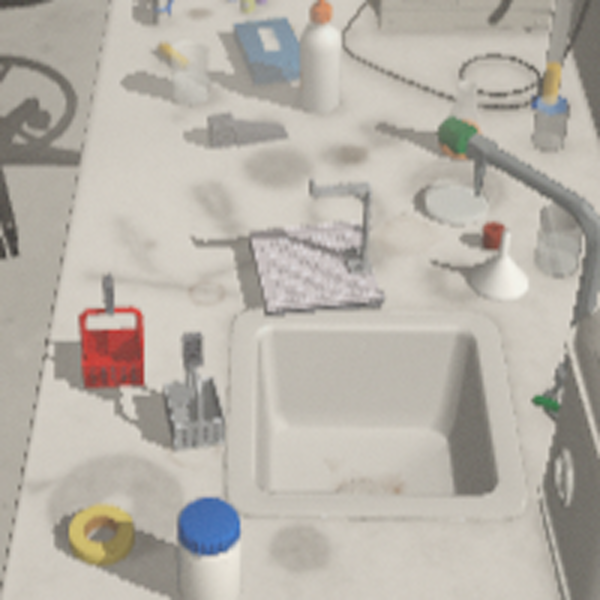

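The crop shows the grey basket with its bail roughly along world y, the stand yawed a few degrees, and the wedge pointing roughly +x. The red basket lies to its left. Next I move to an overview pose between the wedge and the stand.

```bash
python3 -m jog '[[[-20,-10,-30],0],[[-45,-21,-30],0],[[-50,-23,-30],0],[[-50,-23,-10],0],[[-50,-23,0],0],[[-50,-23,0],0],[[-50,-23,0],0],[[-50,-23,0],-6.7],[[-40,-20,0],-6.6],[[0,0,0],0],[[0,0,0],0]]' && python3 -c "
from h import *
shot('wrist','w1');s=manip.observe();print(s['time_s'],s['joint_pos'].round(2))"
```

```text
time_s: 1.52
tool_pos: [0.5023, 0.3605, 0.3307]
eef_rot: [3.141, -0.002, -3.141]
ft_force: [-0.5, 0.2, 0.7]
gripper_width: 0.998
grasp_force: 0.0
1.575 [-0.66  0.49 -0.    1.36 -0.    1.29  0.91]
```

View pics/w1.png

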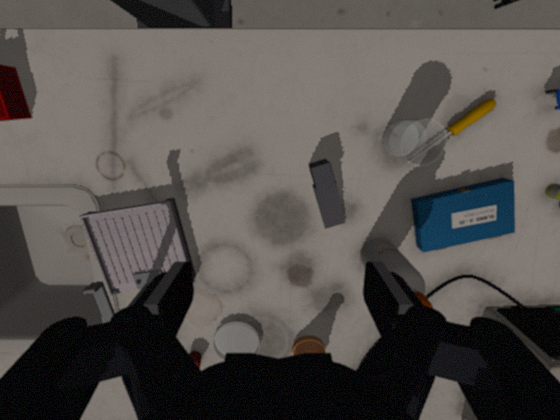

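Wrist view: image up is -x and image right is +y. The tray has its near edge from (83,212) to (173,200) and the hook near (100,290). The wedge runs from (318,162) to (336,226), the beaker is at (405,140), and the red basket is at the left edge. Next is a viewpoint over the basket and stand.

```bash
python3 -c "
from h import *
p,_=load('w1')
for n,u,v,z in [('tl',83,213,.017),('tr',173,200,.017),('wedge block near',318,162,.042),('wtip L',325,228,0.0025),('wtip R',345,222,.0025)]: print(n,onz(p,u,v,z).round(3))
"; python3 -m jog '[[[0,-25,0],0],[[8,-55,0],0],[[8,-60,0],0],[[8,-60,0],0],[[8,-60,0],0],[[8,-60,0],0],[[8,-60,0],0],[[0,-30,0],0],[[0,0,0],0],[[0,0,0],0]]' && python3 -c "
from h import *
shot('wrist','w2')"
```

```text
tl [0.577 0.04  0.017]
tr [0.554 0.19  0.017]
wedge block near [0.489 0.419 0.042]
wtip L [0.608 0.441 0.003]
wtip R [0.597 0.475 0.003]
time_s: 2.82
tool_pos: [0.4553, -0.0475, 0.3312]
eef_rot: [3.14, 0.0, -3.137]
ft_force: [0.5, 0.3, -1.0]
gripper_width: 1.002
grasp_force: 0.0
```

View pics/w2.png

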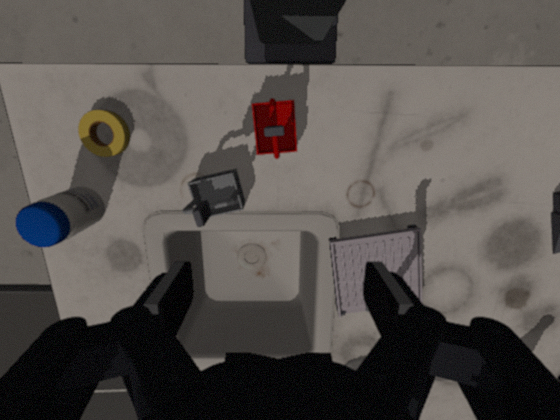

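The view shows the basket rim at about (191,181) to (243,210), the tab near (203,212), the tray's near edge from (331,238) to (415,229), the red basket at (275,128), and the tape and jar at left. I move over the basket for a close look.

```bash
python3 -c "
from h import *
p,_=load('w2')
for n,u,v,z in [('tl',331,238,.017),('tr',416,229,.017),('b1',191,181,.04),('b2',236,170,.04),('b3',243,205,.04)]: print(n,onz(p,u,v,z).round(3))
"; python3 -m jog '[[[-8,-35,20],0],[[-8,-40,30],0],[[-9,-38,30],0],[[0,0,0],0],[[0,0,0],0]]' && python3 -c "
from h import *
p,im=shot('wrist','w3');cv2.imwrite('pics/w3c.png',cv2.resize(im[100:400,140:420],None,fx=2,fy=2,interpolation=cv2.INTER_CUBIC))"
```

```text
tl [0.574 0.042 0.017]
tr [0.558 0.184 0.017]
b1 [ 0.472 -0.179  0.04 ]
b2 [ 0.456 -0.11   0.04 ]
b3 [ 0.51  -0.102  0.04 ]
time_s: 3.5
tool_pos: [0.481, -0.1608, 0.2513]
eef_rot: [3.14, 0.0, -3.138]
ft_force: [0.3, 0.2, 0.2]
gripper_width: 1.002
grasp_force: 0.0
```

View pics/w3c.png

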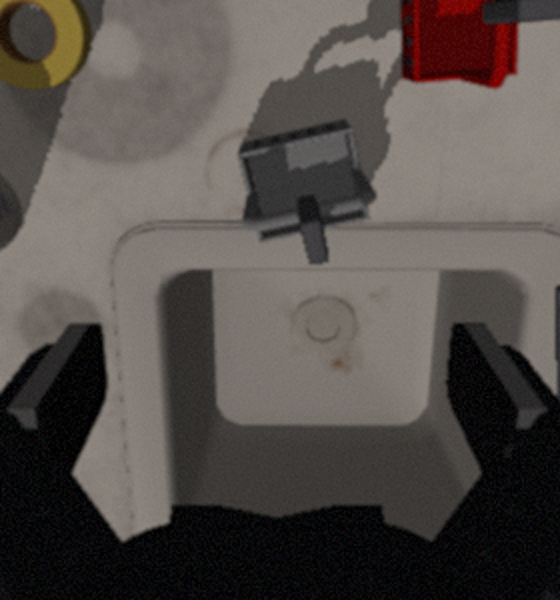

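The crop (offset 140,100, scale 2) shows the near rim from (242,156) to (348,122), the bail bar from (260,236) to (366,212), and the tab end at (317,262). In full pixels the rim runs (261,178)-(314,161) and the bar (270,218)-(323,206).

```bash
python3 -c "
from h import *
p,_=load('w3')
def P(u,v,z): return onz(p,140+u/2,100+v/2,z)
a=P(242,156,.04);b=P(348,122,.04);c=P(260,236,.095);d=P(366,212,.095);t=P(317,262,.143)
for n,q,r in(('rim',a,b),('bar',c,d)):
  e=r-q;print(n,q.round(3),r.round(3),'mid',((q+r)/2).round(4),'len',np.linalg.norm(e).round(4),'yaw',np.degrees(np.arctan2(-e[0],e[1])).round(1))
print('tabfar',t.round(4), P(305,235,.143).round(4))
print(p['position'])
"
```

```text
rim [ 0.477 -0.182  0.04 ] [ 0.456 -0.118  0.04 ] mid [ 0.4667 -0.1499  0.04  ] len 0.0677 yaw 18.1
bar [ 0.51  -0.17   0.095] [ 0.496 -0.113  0.095] mid [ 0.5033 -0.1414  0.095 ] len 0.0584 yaw 13.6
tabfar [ 0.5061 -0.1423  0.143 ] [ 0.493  -0.1481  0.143 ]
[ 0.40596363 -0.16212194  0.39569881]
```

```bash
python3 -c "
from h import *
s,_=load('w3');sp=cam('side')
print(onz(sp,254.3,251.5,.143).round(4))
p,im=load('w3');im=cv2.resize(im[130:250,220:360],None,fx=5,fy=5,interpolation=cv2.INTER_CUBIC)
c=np.array([.494,-.143]);y=np.radians(14);M=np.array([[np.cos(y),-np.sin(y)],[np.sin(y),np.cos(y)]])
def q(x,yy,z):
  X=np.append(c+M@np.array([x,yy])/1000,z/1000);u,v=proj(p,X);return (int((u-220+.5)*5),int((v-130+.5)*5))
for a,b,col in [((-30,-36,40),(-30,36,40),(0,0,255)),((30,-36,40),(30,36,40),(0,0,255)),((0,-33,95),(0,33,95),(0,255,0)),((0,-33,40),(0,-33,95),(0,255,0)),((0,33,40),(0,33,95),(0,255,0)),((-11,-5,143),(-11,5,143),(255,255,0)),((-11,5,143),(11,5,143),(255,255,0)),((11,-5,143),(11,5,143),(255,255,0)),((-11,-5,143),(11,-5,143),(255,255,0)),((-11,-5,97),(-11,-5,143),(255,255,0))]:
  cv2.line(im,q(*a),q(*b),col,1)
cv2.imwrite('pics/w3o.png',im)"
```

```text
[ 0.4993 -0.1484  0.143 ]
```

View pics/w3o.png

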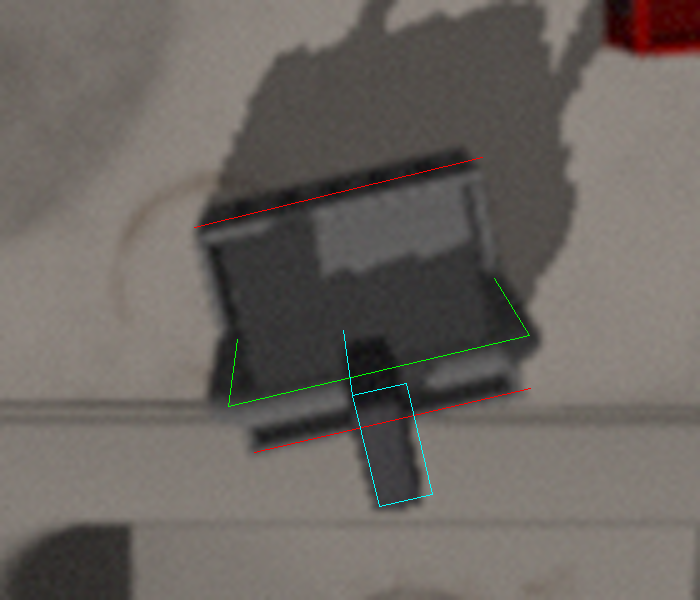

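The overlay agrees to about 2 mm. The basket centre is about (0.4925, -0.1445) with a yaw of about 13.5°. Now I descend on the tab and grip it.

```bash
python3 -m jog '[[[-6,8,10],-6.5],[[-7,7,20],-7],[[0,0,30],0],[[0,0,35],0],[[0,0,30],0],[[0,0,15],0],[[0,0,5],0],[[0,0,0],0],[[0,0,0],0]]' 0.4 50
```

```text
time_s: 4.68
tool_pos: [0.4932, -0.1475, 0.1073]
eef_rot: [-3.141, 0.002, -2.905]
ft_force: [0.1, 0.1, 0.6]
gripper_width: 0.6
grasp_force: 0.0
```

```bash
python3 -m jog '[[[0,3,0],0],[[0,0,0],0],[[0,0,0],0],[[0,0,0],0],[[0,0,0],0],[[0,0,0],0],[[0,0,0],0]]' 1 50; python3 -m jog '[[[0,0,-5],0],[[0,0,-20],0],[[0,0,-35],0],[[0,0,-35],0],[[0,0,-15],0],[[0,0,0],0],[[0,0,0],0]]' && python3 -c "
from h import *
p,im=shot('wrist','w4');print(manip.observe())
cv2.imwrite('pics/w4c.png',cv2.resize(im[60:400,100:560],None,fx=1.7,fy=1.7,interpolation=cv2.INTER_CUBIC))"
```

```text
time_s: 5.55
tool_pos: [0.4918, -0.1442, 0.1066]
eef_rot: [3.141, 0.0, -2.905]
ft_force: [-0.9, 1.9, 5.7]
gripper_width: 0.113
grasp_force: 49.4
time_s: 6.42
tool_pos: [0.4908, -0.1443, 0.2152]
eef_rot: [3.141, -0.002, -2.906]
ft_force: [-0.0, 0.7, -1.9]
gripper_width: 0.113
grasp_force: 48.8
{'time_s': 6.475, 'joint_pos': array([ 0.15585336,  0.42257805,  0.12464458,  1.84229352, -0.0656113 ,
        0.88346174,  2.11814561]), 'qvel': array([ 0.00088556,  0.00478988,  0.00011759, -0.0015542 ,  0.00123207,
        0.00174567, -0.00065638]), 'joint_torque': array([ 1.92573352e-02, -3.67917180e+01,  1.28302798e+00, -1.52978450e+01,
        1.09479084e-02, -6.67913046e-03,  1.27336361e-04]), 'tool_pos': array([ 0.49081033, -0.1442888 ,  0.21498179]), 'eef_rot': array([ 3.14051923e+00, -2.57751009e-03, -2.90568035e+00]), 'ft_force': array([-0.8267981 ,  0.04538072, -1.07177608]), 'moment': array([0.05646842, 0.00886482, 0.00996874]), 'grasp_force': 48.80164325237274, 'gripper_width': 0.10674230833186597}
```

View pics/w4c.png

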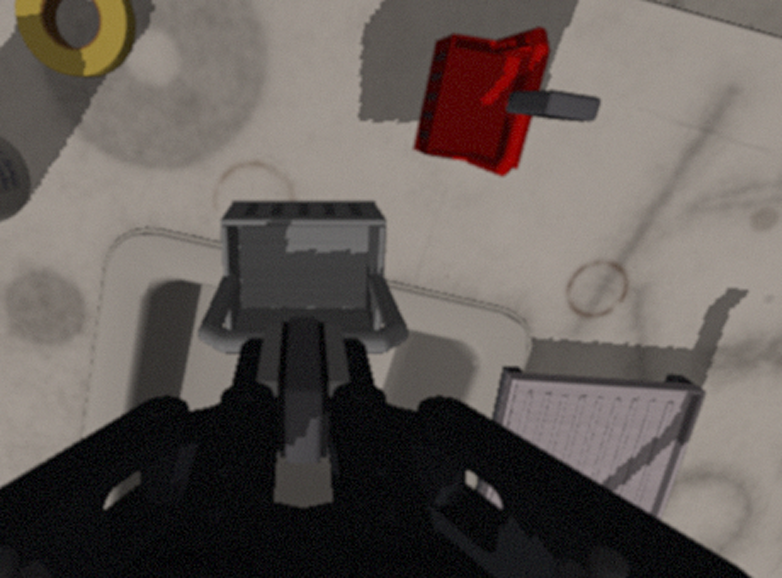

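The picture shows the basket held square in the fingers with its bail bar at crop y of about 340. The tray's near edge runs from crop (505,372) to (700,385), and the red basket is untouched. Next I refine the stand and hook pose.

```bash
python3 -c "
from h import *
p,_=load('w4')
f=lambda u,v,z:onz(p,100+u/1.7,60+v/1.7,z)
a=f(505,374,.017);b=f(701,386,.017);e=b-a;print(a,b,(a+b)/2,np.linalg.norm(e),np.degrees(np.arctan2(-e[0],e[1])))
s=cam('side')
g=lambda u,v,z:onz(s,190+u/3,140+v/3,z).round(4)
print('tip',g(311,182,.156),'upr',g(370,190,.142),'tray nl',g(251,237,.017),'fl',g(347,222,.017),'nr',g(268,312,.017),'fr',g(382,302,.017))
# predicted
for st,yw in (((.640,.124),7.5),):
  y=np.radians(yw);M=np.array([[np.cos(y),-np.sin(y)],[np.sin(y),np.cos(y)]])
  for X in [(-9,8,156),(-9,-8,156),(63,-8,142),(63,8,142),(-75,75,17),(-75,-75,17),(75,-75,17),(75,75,17)]:
    w=np.append(np.array(st)+M@np.array(X[:2])/1000,X[2]/1000)
    u,v=proj(s,w);print(X,'sidecrop',((u-190)*3,(v-140)*3))
"
```

```text
[0.58024097 0.03839406 0.017     ] [0.55446305 0.1918174  0.017     ] [0.56735201 0.11510573 0.017     ] 0.15557384783236003 9.537650170294311
tip [0.634  0.1163 0.156 ] upr [0.708  0.1198 0.142 ] tray nl [0.5595 0.1782 0.017 ] fl [0.6887 0.2127 0.017 ] nr [0.5827 0.0297 0.017 ] fr [0.7265 0.0511 0.017 ]
(-9, 8, 156) sidecrop (np.float64(307.61714162624213), np.float64(175.00766927798455))
(-9, -8, 156) sidecrop (np.float64(309.53513942720747), np.float64(182.67007912756833))
(63, -8, 142) sidecrop (np.float64(366.2474236552236), np.float64(187.77718757106143))
(63, 8, 142) sidecrop (np.float64(363.955280410549), np.float64(180.1465457036155))
(-75, 75, 17) sidecrop (np.float64(248.38226627526853), np.float64(232.0890681263126))
(-75, -75, 17) sidecrop (np.float64(262.2625846296867), np.float64(306.5325437299265))
(75, -75, 17) sidecrop (np.float64(379.7755338146554), np.float64(297.5846810251495))
(75, 75, 17) sidecrop (np.float64(358.9199081396725), np.float64(224.25197129800722))
```

The stand is at about (0.6406, 0.1258) with a yaw of 8.7°, so the hook seat is at about (0.6505, 0.1273). The side view's tip corner agrees with this to 1 mm. I carry the basket to a point in front of the hook.

```bash
python3 -m jog '[[[-7,10,0],0],[[-15,22,0],0],[[-22,32,0],0],[[-24,36,0],0],[[-24,36,0],0],[[-24,36,0],0],[[-20,30,0],0],[[-14,20,8],0],[[-7,10,10],2.4],[[0,0,10],2.4],[[0,0,0],0],[[0,0,0],0],[[0,0,0],0]]'; python3 -c "
from h import *
s=manip.observe();y=np.radians(8.7);x=np.array([np.cos(y),np.sin(y),0]);seat=np.array([.6505,.1273,.142])
print(s['time_s'],s['tool_pos'],shift(seat+[0,0,.0446]-.06*x,s),shift(seat+[0,0,.0446]+.004*x,s))"
```

```text
time_s: 8.1
tool_pos: [0.5904, 0.1171, 0.1888]
eef_rot: [-3.141, 0.001, -2.99]
ft_force: [0.0, -0.2, -0.2]
gripper_width: 0.113
grasp_force: 48.7
8.1 [0.59038073 0.11710043 0.1888051 ] [-0.96749118  0.98961924  2.20584814] [-64.96744556   1.03375747   2.26822297]
```

```bash
python3 -m jog '[[[-4,1,2],0],[[-11,0,0],0],[[-14,0,0],0],[[-14,0,0],0],[[-12,0,0],0],[[-8,0,0],0],[[-2,0,0],0],[[0,0,0],0],[[0,0,0],0]]'; python3 -m jog '[[[0,0,6],0],[[0,0,8],0],[[0,0,6],0],[[0,0,3],0],[[0,0,2],0],[[0,0,0],0],[[0,0,0],0]]'; python3 -c "
from h import *
p,im=shot('side','s1');cv2.imwrite('pics/s1c.png',cv2.resize(im[140:270,220:390],None,fx=4.6,fy=4.6,interpolation=cv2.INTER_CUBIC))"
```

```text
time_s: 9.22
tool_pos: [0.6539, 0.1287, 0.1863]
eef_rot: [3.142, -0.0, -2.989]
ft_force: [0.1, -0.9, -2.0]
gripper_width: 0.111
grasp_force: 48.7
time_s: 10.1
tool_pos: [0.6544, 0.1287, 0.1615]
eef_rot: [-3.142, 0.0, -2.989]
ft_force: [0.2, -0.5, -1.2]
gripper_width: 0.112
grasp_force: 48.7
```

View pics/s1c.png

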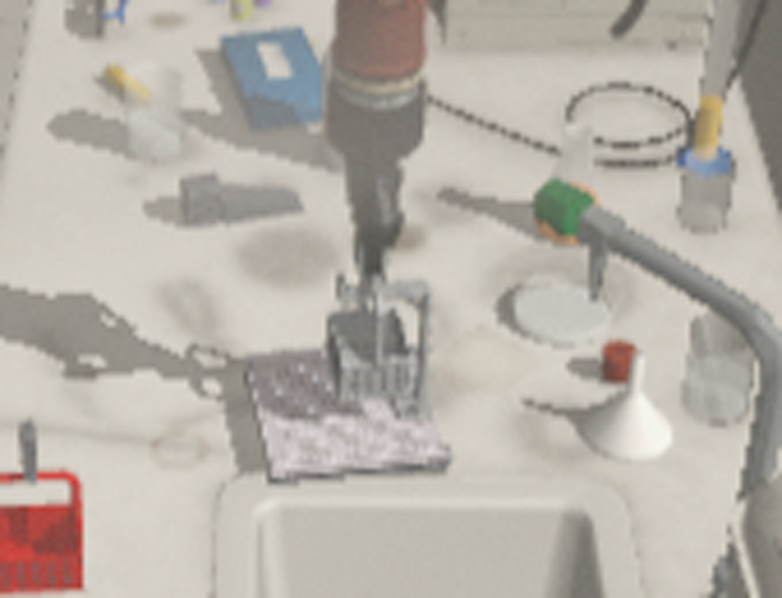

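The side crop shows the hook tip at (345,288), the bail at about (375,290) behind it, and the upright at (425,300), so the hook is through the bail. I lower until the bar seats.

```bash
python3 -m jog '[[[0,0,2],0],[[0,0,1.5],0],[[0,0,0],0],[[0,0,0],0]]'; python3 -m jog '[[[0,0,1],0],[[0,0,0],0],[[0,0,0],0]]'
```

```text
time_s: 10.65
tool_pos: [0.6542, 0.1287, 0.1577]
eef_rot: [-3.142, -0.0, -2.989]
ft_force: [-0.3, 1.0, -1.4]
gripper_width: 0.109
grasp_force: 49.0
time_s: 11.02
tool_pos: [0.6543, 0.1287, 0.1575]
eef_rot: [3.142, 0.001, -2.989]
ft_force: [-1.9, -0.6, 5.2]
gripper_width: 0.111
grasp_force: 49.5
```

Contact comes at TCP z = 0.1575, and 0.1576 was predicted. Now I release gently and rise.

```bash
python3 -m jog '[[[0,0,0],0],[[0,0,0],0],[[0,0,0],0],[[0,0,0],0]]' 0.6; python3 -m jog '[[[0,0,-6],0],[[0,0,-15],0],[[0,0,-30],0],[[0,0,-35],0],[[0,0,-35],0],[[0,0,-25],0]]'
```

```text
time_s: 11.52
tool_pos: [0.6542, 0.1287, 0.1565]
eef_rot: [-3.141, -0.0, -2.989]
ft_force: [-1.0, -0.1, -0.2]
gripper_width: 0.399
grasp_force: 0.0
time_s: 12.28
tool_pos: [0.6548, 0.1287, 0.3063]
eef_rot: [3.141, 0.004, -2.989]
ft_force: [0.2, -0.5, 0.2]
gripper_width: 0.398
grasp_force: 0.0
```

```bash
python3 -m jog '[[[8,20,0],0],[[16,40,0],0],[[18,45,0],0],[[18,45,0],0],[[18,45,0],0],[[18,45,10],0],[[14,35,10],0],[[10,25,10],-4.5],[[0,0,0],-4.8],[[0,0,0],0],[[0,0,0],0]]'; python3 -c "
from h import *
p,im=shot('wrist','w5');x,y=[int(t) for t in proj(p,[.55,.442,.02])];print(x,y)
x0=max(0,x-75);y0=max(0,y-65);print(x0,y0);cv2.imwrite('pics/w5c.png',cv2.resize(im[y0:y0+130,x0:x0+160],None,fx=4.5,fy=4.5,interpolation=cv2.INTER_CUBIC))"
```

```text
time_s: 13.65
tool_pos: [0.4904, 0.4063, 0.2725]
eef_rot: [-3.141, -0.0, -2.829]
ft_force: [0.1, 0.0, 0.5]
gripper_width: 0.4
grasp_force: 0.0
289 221
214 156
```

View pics/w5c.png

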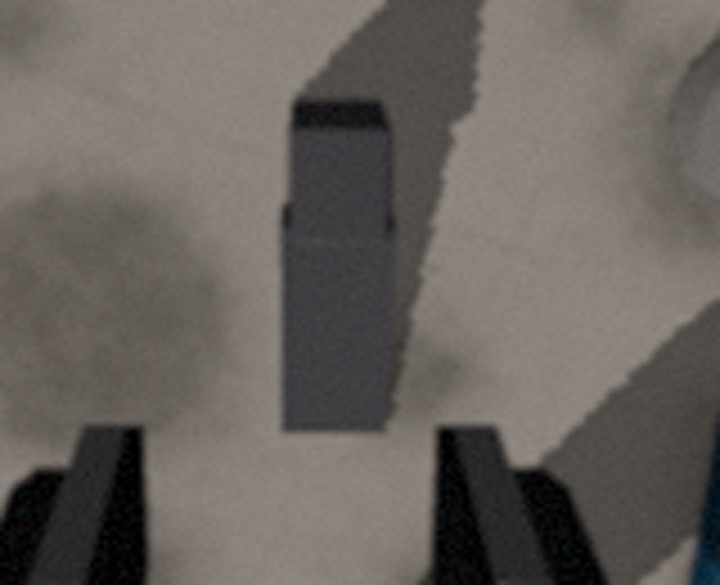

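The crop shows the wedge almost aligned with the tool. Its thin end runs (283,431)-(385,431), the block's top rear edge (291,128)-(388,128), and its bottom rear edge (295,100)-(380,100).

```bash
python3 -c "
from h import *
p,_=load('w5')
f=lambda u,v,z:onz(p,214+u/4.5-.4,156+v/4.5-.4,z)
a,b=f(283,431,.001),f(385,431,.001);c,d=f(291,128,.042),f(388,128,.042);g,h=f(294,100,0),f(381,100,0)
for q,r in((a,b),(c,d),(g,h)): print(q.round(4),r.round(4),'mid',((q+r)/2).round(4),np.linalg.norm(r-q).round(4),np.degrees(np.arctan2(-(r-q)[0],(r-q)[1])).round(1))
for q in((c+d)/2,(g+h)/2):
  t=(a+b)/2-q;yw=np.arctan2(t[1],t[0]);print('len',np.linalg.norm(t[:2]),'yaw',np.degrees(yw),'origin',(q[:2]+.018*t[:2]/np.linalg.norm(t[:2])),((a+b)/2)[:2]-.098*t[:2]/np.linalg.norm(t[:2]))
s=manip.observe();print(s['tool_pos'],s['eef_rot'])
"
```

```text
[0.609  0.4411 0.001 ] [0.5982 0.4747 0.001 ] mid [0.6036 0.4579 0.001 ] 0.0352 17.9
[0.4979 0.408  0.042 ] [0.4893 0.4347 0.042 ] mid [0.4936 0.4214 0.042 ] 0.0281 17.9
[0.4977 0.409  0.    ] [0.4892 0.4355 0.    ] mid [0.4935 0.4222 0.    ] 0.0279 17.9
len 0.11593650468737292 yaw 18.36195106065342 origin [0.51067038 0.42702973] [0.51061012 0.42700973]
len 0.11579230607327275 yaw 17.929375313706146 origin [0.5105773  0.42777675] [0.5103797  0.42771282]
[0.49053261 0.40634557 0.27268734] [-3.14119831e+00  8.09653723e-05 -2.82877840e+00]
```

The measured length is 115.9 mm against 116 nominal. The wedge origin is (0.5106, 0.4273) with a yaw of 18.1°. I descend and grip it.

```bash
python3 -m jog '[[[-12,7,10],0],[[-14,7,30],0],[[0,0,50],0],[[0,0,50],0],[[0,0,50],0],[[0,0,35],0],[[0,0,20],0],[[0,0,10],0],[[0,0,4],0],[[0,0,0],0],[[0,0,0],0]]' 0.15 60
```

```text
time_s: 15.08
tool_pos: [0.5111, 0.429, 0.015]
eef_rot: [3.141, 0.002, -2.827]
ft_force: [1.0, -0.8, 0.0]
gripper_width: 0.853
grasp_force: 0.0
```

```bash
python3 -m jog '[[[0,-1.5,2],0],[[0,0,0],0],[[0,0,0],0],[[0,0,0],0],[[0,0,0],0],[[0,0,0],0],[[0,0,0],0],[[0,0,0],0]]' 1 60; python3 -m jog '[[[0,0,-6],0],[[0,0,-14],0],[[0,0,-15],0],[[0,0,-5],0],[[0,0,0],5],[[0,0,0],4.2],[[0,0,0],0],[[0,0,0],0]]'; python3 -c "
from h import *
y=np.radians(8.7);x=np.array([np.cos(y),np.sin(y),0]);e=np.array([.5665,.1145,0]);T=e-.118*x;T[2]=.053
print(T,shift(T))"
```

```text
time_s: 16.08
tool_pos: [0.5111, 0.4272, 0.0121]
eef_rot: [3.141, 0.001, -2.827]
ft_force: [-0.7, 0.2, 4.7]
gripper_width: 0.343
grasp_force: 59.8
time_s: 17.08
tool_pos: [0.5109, 0.427, 0.0518]
eef_rot: [-3.142, -0.0, -2.987]
ft_force: [0.6, -0.4, -2.0]
gripper_width: 0.343
grasp_force: 59.4
[0.44985772 0.09665122 0.053     ] [ 111.2980218  -316.92956383   -1.22592984]
```

```bash
python3 -m jog '[[[6,-17,0],0],[[11,-32,0],0],[[15,-43,0],0],[[16,-45,0],0],[[16,-45,0],0],[[16,-45,0],0],[[15,-43,0],0],[[10,-30,0],0],[[6,-17,0],0],[[0,0,0],0],[[0,0,0],0],[[0,0,0],0]]'; python3 -c "
from h import *
s=manip.observe();y=np.radians(8.7);x=np.array([np.cos(y),np.sin(y),0]);e=np.array([.5665,.1145,0]);T=e-.118*x;T[2]=.0125
print(shift(T))
p,im=shot('wrist','w6')
# tray near edge in the image: profile of grey along columns left and right of wedge
for yy in (-70,-50,-35,35,50,70):
  q=e+np.array([-np.sin(y),np.cos(y),0])*yy/1000
  prof=[]
  for d in range(-16,17,2):
    u,v=proj(p,q+x*d/1000+[0,0,.014]);prof.append(int(im[int(round(v)),int(round(u))].mean()) if 0<=u<560 and 0<=v<420 else -1)
  print(yy,[round(t) for t in proj(p,q+[0,0,.014])],prof)
p2,im2=shot('side','s2');print(im2.shape)
"
```

```text
time_s: 18.58
tool_pos: [0.4503, 0.0982, 0.0518]
eef_rot: [3.141, 0.001, -2.985]
ft_force: [-0.0, -0.3, -0.7]
gripper_width: 0.339
grasp_force: 59.4
[ 0.67449753 -1.4881839  39.30091652]
-70 [188, 373] [2, 49, 102, 134, 91, 26, 29, 10, 2, 27, 28, 15, 0, 4, 2, 3, 4]
-50 [213, 373] [5, 9, 20, 1, 6, 12, 6, 8, 13, 8, 2, 12, 6, 4, 0, 1, 5]
-35 [232, 373] [12, 3, 9, 11, 11, 11, 4, 4, 3, 3, 8, 6, 1, 2, 6, 3, 9]
35 [321, 373] [0, 11, 0, 2, 15, 6, 9, 12, 3, 19, 12, 18, 0, 11, 3, 9, 9]
50 [340, 373] [4, 8, 8, 20, 15, 9, 3, 2, 0, 10, 13, 17, 10, 0, 11, 2, 2]
70 [365, 373] [65, 77, 80, 73, 22, 15, 10, 7, 0, 3, 2, 3, 22, 4, 2, 13, 5]
(420, 560, 3)
```

```bash
python3 -m jog '[[[1,-1.5,8],0],[[0,0,14],0],[[0,0,10],0],[[0,0,4],0],[[0,0,2],0],[[0,0,0],0],[[0,0,0],0],[[0,0,0],0]]'; python3 -m jog '[[[0,0,1],0],[[0,0,0],0],[[0,0,0],0]]'; python3 -c "
from h import *
a=cv2.imread('pics/s1.png').astype(int);b=cv2.imread('pics/s2.png').astype(int)
d=np.abs(a-b).mean(2)
print(d[200:232:3,288:316:2].astype(int))"
```

```text
time_s: 19.68
tool_pos: [0.4493, 0.0951, 0.014]
eef_rot: [3.142, 0.001, -2.988]
ft_force: [0.6, 0.2, -1.5]
gripper_width: 0.339
grasp_force: 59.4
time_s: 20.05
tool_pos: [0.4491, 0.095, 0.0127]
eef_rot: [-3.142, -0.0, -2.988]
ft_force: [-0.0, -0.6, -2.3]
gripper_width: 0.344
grasp_force: 59.4
[[ 0  1  0 39  1 20 14 26  1  0  2  2  3  0]
 [ 0  1  0  2 18 31 13  9  1  2  1  0  1  1]
 [ 3  1  2  9  5  4 11  2  3  2  0  2  1  1]
 [ 1  1  6  2  2  2  1 23  1 65  1  1  2  1]
 [ 1  7 18  1  0  2  1  5  4  1  4  1  1  1]
 [ 0  4  6 21  1  1 15  0  2  1 27  2  0  0]
 [ 0  1  1  2 17 28  4  1 14 15 29  0  0  0]
 [ 2  3  9  6  5  3  6  4  1  6  3  1  0  0]
 [ 2  2  9  6  5  0  1  1  5  3 12  2  1  1]
 [ 2  0  3 11 12  8 19 28  1  4  3  1  1  1]
 [ 1 25 36 13 16  1 16  1  2  2  1  0  2  1]]
```

The basket still hangs in place. I settle the wedge on the worktop, then push while watching the force.

```bash
python3 -m jog '[[[0,1.5,0.4],0],[[0,0,0],0],[[0,0,0],0]]'; python3 -m jog '[[[-6,0,0],0],[[-10,0,0],0],[[-10,0,0],0],[[-10,0,0],0],[[-8,0,0],0],[[-4,0,0],0],[[0,0,0],0],[[0,0,0],0]]'; python3 -c "
from h import *
s=manip.observe();y=np.radians(8.7);x=np.array([np.cos(y),np.sin(y),0]);e=np.array([.5665,.1145,0]);d=s['tool_pos']-e;print('origin before edge',-d@x,'lat',d@[-x[1],x[0],0],'need 60 at contact, 43 final', s['ft_force']@x)"
```

```text
time_s: 20.42
tool_pos: [0.4488, 0.0966, 0.0123]
eef_rot: [-3.142, -0.0, -2.987]
ft_force: [0.0, -0.2, -1.4]
gripper_width: 0.344
grasp_force: 59.4
time_s: 21.42
tool_pos: [0.4957, 0.1038, 0.0122]
eef_rot: [-3.141, -0.001, -2.988]
ft_force: [-0.6, -0.2, -1.6]
gripper_width: 0.34
grasp_force: 59.4
origin before edge 0.07155872684971205 lat 0.00010151415161052213 need 60 at contact, 43 final -0.583797742888335
```

```bash
python3 -m jog '[[[0,0,0.5],0],[[0,0,0],0],[[0,0,0],0]]'; python3 -m jog '[[[-4,0,0],0],[[-3,0,0],0],[[0,0,0],0],[[0,0,0],0]]';python3 -m jog '[[[-2,0,0],0],[[0,0,0],0],[[0,0,0],0]]';python3 -m jog '[[[-2,0,0],0],[[0,0,0],0],[[0,0,0],0]]'
```

```text
time_s: 21.8
tool_pos: [0.4958, 0.1038, 0.012]
eef_rot: [-3.142, -0.001, -2.988]
ft_force: [-1.6, -1.3, 3.2]
gripper_width: 0.342
grasp_force: 59.8
time_s: 22.3
tool_pos: [0.5033, 0.105, 0.012]
eef_rot: [-3.142, -0.0, -2.988]
ft_force: [-2.8, -1.1, 5.1]
gripper_width: 0.345
grasp_force: 60.1
time_s: 22.68
tool_pos: [0.5045, 0.1052, 0.012]
eef_rot: [-3.142, -0.001, -2.988]
ft_force: [-3.6, -0.5, 5.5]
gripper_width: 0.341
grasp_force: 60.3
time_s: 23.05
tool_pos: [0.5066, 0.1055, 0.012]
eef_rot: [-3.142, -0.001, -2.988]
ft_force: [-2.5, -0.2, 7.2]
gripper_width: 0.341
grasp_force: 60.2
```

```bash
for i in 1 2 3; do python3 -m jog '[[[-2,0,0],0],[[0,0,0],0],[[0,0,0],0]]' | grep -E "tool_pos|ft_f"; done
```

```text
tool_pos: [0.5076, 0.1057, 0.012]
ft_force: [-5.4, -1.4, 7.0]
tool_pos: [0.5077, 0.1057, 0.012]
ft_force: [-8.8, -0.5, 10.4]
tool_pos: [0.5078, 0.1057, 0.0119]
ft_force: [-10.8, -1.7, 13.7]
```

The wedge stalls at the expected contact point with the edge. I ease the down-pressure a little and keep pushing.

```bash
python3 -m jog '[[[0,0,-0.6],0],[[0,0,0],0],[[0,0,0],0]]'| grep -E "tool_pos|ft_f"; for i in 1 2; do python3 -m jog '[[[-2,0,0],0],[[0,0,0],0],[[0,0,0],0]]' | grep -E "tool_pos|ft_f"; done; python3 -c "
from rig import manip;import numpy as np
s=manip.observe();print(s['time_s'],s['tool_pos'],s['eef_rot'],s['ft_force'],s['grasp_force'])"
```

```text
tool_pos: [0.5079, 0.1058, 0.012]
ft_force: [-10.0, -1.1, 9.5]
tool_pos: [0.5079, 0.1058, 0.012]
ft_force: [-12.9, -1.8, 11.7]
tool_pos: [0.5105, 0.1061, 0.0119]
ft_force: [-12.3, -1.5, 11.2]
25.3 [0.51052187 0.10613741 0.01194086] [-3.1411386  -0.01352479 -2.98708531] [-12.28528604  -1.45667352  11.23938763] 60.857173204422
```

```bash
python3 -m jog '[[[0,0,-0.6],0],[[0,0,0],0]]'| grep -E "tool_pos|ft_f"; for i in 1 2 3; do python3 -m jog '[[[-2,0,0],0],[[0,0,0],0],[[0,0,0],0]]' | grep -E "tool_pos|ft_f|eef"; done
```

```text
tool_pos: [0.5122, 0.1063, 0.012]
ft_force: [-8.5, -0.6, 2.8]
tool_pos: [0.5141, 0.1066, 0.012]
eef_rot: [-3.141, -0.011, -2.987]
ft_force: [-8.0, -0.7, 4.7]
tool_pos: [0.5162, 0.1069, 0.012]
eef_rot: [-3.141, -0.01, -2.987]
ft_force: [-7.8, -1.9, 4.6]
tool_pos: [0.5182, 0.1071, 0.012]
eef_rot: [-3.141, -0.01, -2.987]
ft_force: [-7.8, -1.5, 4.1]
```

```bash
for i in 1 2; do python3 -m jog '[[[-2,0,0],0],[[0,0,0],0],[[0,0,0],0]]' | grep -E "tool_pos|ft_f|eef"; done;  python3 -m jog '[[[-2,0,0],0],[[0,0,0],0],[[0,0,0],0],[[0,0,0],0]]'; python3 -c "
from h import *
p,im=shot('side','s3');_,im0=load('s2')
# tilt check: vertical shift of hook/tray between s2 (flat) and s3
g=lambda i:cv2.cvtColor(i,cv2.COLOR_BGR2GRAY).astype(np.float32)
y=np.radians(8.7);M=np.array([[np.cos(y),-np.sin(y)],[np.sin(y),np.cos(y)]])
def W(a,b,z): return np.append(np.array([.6406,.1258])+M@np.array([a,b])/1000,z/1000)
th=.034
for n,(a,b,z) in dict(hooktip=(-6,0,150),nearcornerR=(-70,-70,16),upright=(65,0,100),ctl=(0,-180,0)).items():
  u,v=map(lambda t:int(round(t)),proj(p,W(a,b,z)));h=9
  A=g(im0)[v-h:v+h,u-h:u+h];B=g(im)[v-h:v+h,u-h:u+h]
  dx,dz=a-72,z-16;X1=proj(p,W(72+dx*np.cos(th)+dz*np.sin(th),b,16-dx*np.sin(th)+dz*np.cos(th)));X0=proj(p,W(a,b,z))
  print(n,'meas',np.round(cv2.phaseCorrelate(A,B,cv2.createHanningWindow((2*h,2*h),cv2.CV_32F)),2),'exp',np.round(np.subtract(X1,X0),2))
"
```

```text
tool_pos: [0.5202, 0.1074, 0.012]
eef_rot: [-3.141, -0.01, -2.988]
ft_force: [-7.4, -1.3, 4.9]
tool_pos: [0.5222, 0.1077, 0.012]
eef_rot: [-3.141, -0.01, -2.987]
ft_force: [-8.2, -2.1, 4.6]
time_s: 27.92
tool_pos: [0.5242, 0.108, 0.012]
eef_rot: [-3.141, -0.01, -2.988]
ft_force: [-7.3, -0.8, 3.5]
gripper_width: 0.343
grasp_force: 60.0Traceback (most recent call last):
  File "<string>", line 13, in <module>
    print(n,'meas',np.round(cv2.phaseCorrelate(A,B,cv2.createHanningWindow((2*h,2*h),cv2.CV_32F)),2),'exp',np.round(np.subtract(X1,X0),2))
                   ~~~~~~~~^^^^^^^^^^^^^^^^^^^^^^^^^^^^^^^^^^^^^^^^^^^^^^^^^^^^^^^^^^^^^^^^^^^^^^^^^
    return _wrapfunc(a, 'round', decimals=decimals, out=out)
    return _wrapit(obj, method, *args, **kwds)
    conv = _array_converter(obj)
ValueError: setting an array element with a sequence. The requested array has an inhomogeneous shape after 1 dimensions. The detected shape was (2,) + inhomogeneous part.
```

```bash
python3 -c "
from h import *
p,im=load('s3');_,im0=load('s2')
g=lambda i:cv2.cvtColor(i,cv2.COLOR_BGR2GRAY).astype(np.float32)
y=np.radians(8.7);M=np.array([[np.cos(y),-np.sin(y)],[np.sin(y),np.cos(y)]])
def W(a,b,z): return np.append(np.array([.6406,.1258])+M@np.array([a,b])/1000,z/1000)
th=.034
for n,(a,b,z) in dict(hooktip=(-6,0,150),nearR=(-70,-70,16),upright=(60,0,135),basket=(12,0,70),ctl=(0,-180,0)).items():
  u,v=[int(round(t)) for t in proj(p,W(a,b,z))];h=9
  A=g(im0)[v-h:v+h,u-h:u+h];B=g(im)[v-h:v+h,u-h:u+h]
  dx,dz=a-72,z-16;X1=proj(p,W(72+dx*np.cos(th)+dz*np.sin(th),b,16-dx*np.sin(th)+dz*np.cos(th)));X0=proj(p,W(a,b,z))
  s,r=cv2.phaseCorrelate(A,B,cv2.createHanningWindow((2*h,2*h),cv2.CV_32F))
  print(n,'meas',np.round(s,2),round(r,2),'exp',np.round(np.subtract(X1,X0),2))
"
```

```text
hooktip meas [ 0.82 -0.66] 0.87 exp [ 1.24 -0.65]
nearR meas [0.38 0.07] 0.89 exp [ 0.04 -0.96]
upright meas [ 0.97 -0.6 ] 0.84 exp [ 1.06 -0.16]
basket meas [ 0.69 -0.5 ] 0.94 exp [ 0.5  -0.45]
ctl meas [-0.03 -0.22] 0.92 exp [-0.11 -0.47]
```

```bash
python3 -c "
from rig import manip,order
s=manip.observe();print(s['time_s'],s['tool_pos'],s['ft_force']);print(order.finish_job())"
```

```text
27.975 [0.52421819 0.10802513 0.01198175] [-7.91521882 -1.2771788   3.58883973]
the job is handed in; nothing more can be done
None
```

I handed the job in at 28 s with the fingers still holding the wedge: the basket hangs on the hook, and the tray's near edge is up about 5 mm by wedge travel past contact. The side-camera check agreed at the hook and basket but showed no clear rise at the tray corner.

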